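Put the tyre gauge away in the drawer that is not jammed

ROBOT

A 6-joint arm with a two-finger parallel gripper is mounted at the origin on the work surface. World frame = base frame: x ahead of the robot, y to its left, z up, the work surface at z = 0. Lengths are in m, angles in rad, forces in N, time in s.
With the tool pointing down it reaches from about 0.35 to 0.975 m from the base axis. Payload 7.1 kg.
Tool frame: the origin (TCP) lies at the very end of the fingers, on their centre line; the grasp point (between the pads) lies 19 mm behind it; z points along the fingers, y is the direction in which the jaws open and shut (so a half turn about z gives the same grasp; the last joint's range is limited). The gripper opens to 88 mm and grips with 3 to 60 N. Pads are 20 mm wide; open, the fingers measure 115 mm over their backs; the gripper's body (75 mm by 178 mm) begins 61 mm behind the grasp point.
Start: joints at [-0.019, 0.423, 1.63, -0, 1.089, -0.019], TCP at [0.625, 0, 0.223] pointing down, gripper open.
Joint ranges: [-3, 3], [-0.9, 2.11], [0.09, 2.58], [-1.31, 4.45], [0.11, 2.69], [-2.54, 2.54]. Speed limits (rad/s): [2.39, 2.39, 3.01, 3.14, 3.14, 3.14].

INTERFACE

Orientations are given as a 3x3 rotation matrix whose columns are the frame's x, y, z axes.
In Python, from workcell import env gives the robot as it stands.
- The arm moves only by the tool servo_tool, never from a script. Its argument "moves" is one flat list of numbers, 7 for each row, row after row: the shift along the tool's x, y, z in m, then the turn, a rotation vector about the tool's x, y, z in rad, then the opening, from 0 (shut) to 1 (fully open). A call has exactly 8 rows; each row is the pose to reach, as a shift and turn from the pose commanded when the call began, along the tool's axes at that moment; what a row does not reach only later rows make up. A row lasts 1/10 s, in which the tool goes at most 50 mm and 8.59 degrees, less where a joint would pass 70% of its speed; a pose out of reach is approached as far as the arm can. A call with a gripper value outside its range is refused whole. The fingers move at their own pace and stop on an object; the grip force is fixed at half the most. Time passes only in rows, so rows that repeat a pose let the fingers close, or fill a call up. It gives the time, the measured TCP pose, the force and the opening at its end, in the units of the state.
- env.observe(): the state, without advancing time (a new reading comes with each control period).
- env.snapshot(name): name is "scene" or "side" or "wrist"; returns a dict with "color" (400x640x3 uint8, red, green, blue), "depth" (400x640 float32, m along the optical axis (not along the pixel's ray), 0 where there is no reading), "camera_matrix" (3x3 intrinsics, pixels), "world_from_camera" (4x4, takes a point from camera to world coordinates). Camera axes: x right, y down, z forward; pixel columns grow to the right and rows downward; lengths in m; the calibration is good to about 2 mm. The wrist camera is an equidistant fisheye: a pixel r from the principal point sees the ray r / f radians off the axis. A picture is of the moment at which its call begins.
- env.hand_in(): hands the job in, once; it reports no verdict.
The state is a dict: "t": time; "joint_pos": joint angles; "joint_vel": joint speeds; "tau": joint torques, N m; "position": TCP position; "tool_rot": TCP orientation; "contact_force": force on the tool from outside, world axes, zero at the start; "ft_torque": the same for the moment, N m; "grip_width": opening from 0.0 (shut) to 1.0 (fully open).
Only numpy, scipy, OpenCV 4.12 (cv2) and the standard library are available. Lean on these libraries where they do the work, as an engineer would, in place of code of your own. Each camera call takes 0.05 s, during which the arm holds its last target.

TASK

Put the tyre gauge away in the red cabinet. One of its two drawers, nobody knows which, is jammed by a part standing too tall inside and comes out only a finger's width: find by trying gently which drawer runs free, without dragging the cabinet about, pull that drawer out to its stop by its handle, lay the gauge down flat on the floor of its front compartment without dropping it, let go, and push that drawer fully shut again. Do not disturb the trumpet, the canister or the parts tray.

Things in the scene. Friction and masses are not known exactly. Their poses are not given: they have to be found in the camera images.
- cabinet: Red steel bench cabinet, two black drawers side by side, loose on the table (6 kg, about 40 N drags it). 235 mm deep (x), 320 wide (y), 100 high; origin at the centre of its underside, front edge 117.5 mm before it; drawers open along -x, left-hand one at +y; fronts 12 mm thick. The drawers look alike; which one is jammed varies and cannot be seen.
- drawer_left_handle (a point): Middle of the yellow bar handle of the left-hand drawer (on the cabinet's +y side). Bar 90 mm long, 11 mm thick, level, its middle line 42 mm out from the drawer front, 65 mm above the table (35 mm below the cabinet's top), on two 8 mm stems 80 mm apart. x points into the cabinet (the drawer opens along -x), y along the bar, z up.
- drawer_right_handle (a point): Middle of the yellow bar handle of the right-hand drawer (on the cabinet's -y side). Bar 90 mm long, 11 mm thick, level, its middle line 42 mm out from the drawer front, 65 mm above the table (35 mm below the cabinet's top), on two 8 mm stems 80 mm apart. x points into the cabinet (the drawer opens along -x), y along the bar, z up.
- drawer_left (a joint): Opening of the left-hand drawer, m: 0 shut, 0.17 at its stop. It slides with about 2.5 N of friction plus 8 N per m/s and stays where it is left. If it is the jammed one it comes out only about 10 to 18 mm and then stops dead.
- drawer_right (a joint): Opening of the right-hand drawer, m: 0 shut, 0.17 at its stop. It slides with about 2.5 N of friction plus 8 N per m/s and stays where it is left. If it is the jammed one it comes out only about 10 to 18 mm and then stops dead.
- drawer_left_tray (a point): Floor centre of the left-hand drawer's front compartment (moves with the drawer), 15 mm above the table, 134 mm behind the handle's middle line. Open-topped, 150 mm long (x, the slide), 136 mm wide (y), walls and back 43 mm high, drawer front 72 mm above this floor. Shut: 80 mm inside the cabinet's front edge; fully open: 90 mm in front of it. x into the cabinet, z up.
- drawer_right_tray (a point): Floor centre of the right-hand drawer's front compartment (moves with the drawer), 15 mm above the table, 134 mm behind the handle's middle line. Open-topped, 150 mm long (x, the slide), 136 mm wide (y), walls and back 43 mm high, drawer front 72 mm above this floor. Shut: 80 mm inside the cabinet's front edge; fully open: 90 mm in front of it. x into the cabinet, z up.
- gauge_center (a point): Centre of the stick tyre gauge, lying on the table on either the left or the right side: a square blue barrel 18 mm wide and high and 85 mm long, a black head (28 x 24 x 22 mm) at its -x end and a thin white rod end at +x; 120 mm long in all, 0.12 kg. The point is in the middle of the length, 10 mm above its underside. x along the gauge, z up.
- trumpet: Bystander: chrome horn trumpet standing on its foot, mouth up, 107 mm high, 76 mm across the mouth; it stands on the side where the gauge is not. Origin at the centre of its underside.
- canister: Bystander: green gas canister, 100 mm across, 188 mm high, to the right of the cabinet. Origin at the centre of its underside.
- parts_tray: Bystander: yellow open tray of red lamp lenses, 140 x 190 x 45 mm, to the left of the cabinet. Origin at the centre of its underside.
Things that resemble listed ones, but are neither listed nor needed, are in the scene too. Several things look just like the part that bears gauge_center: the one meant starts farthest to the robot's left.

How it is judged:
On the way, in this order (a step that is already met when the one before it is completed fails the run):
1. the free drawer is pulled out to its stop (at least 155 of 170 mm) (value of joint any of drawer_left, drawer_right above 0.155 m), for 0.1 s.
2. the gauge lies on the floor of the front compartment of the open drawer, let go (((value of joint drawer_left above 0.1 m and x of gauge_center in the frame of drawer_left_tray between -0.05 and 0.05 m and y of gauge_center in the frame of drawer_left_tray between -0.065 and 0.065 m and z of gauge_center in the frame of drawer_left_tray between 0 and 0.025 m) or (value of joint drawer_right above 0.1 m and x of gauge_center in the frame of drawer_right_tray between -0.05 and 0.05 m and y of gauge_center in the frame of drawer_right_tray between -0.065 and 0.065 m and z of gauge_center in the frame of drawer_right_tray between 0 and 0.025 m)) and contact force between the fingers and gauge below 0.1 N and linear speed of gauge below 0.03 m/s), for 0.2 s.
At the end, for the whole second after the job is handed in: The free drawer is shut to within 8 mm, and the gauge lies at rest on the floor of its front compartment (its centre within 50 mm along the slide and 65 mm across of the compartment's centre, less than 25 mm above the floor) (((value of joint drawer_left below 0.008 m and x of gauge_center in the frame of drawer_left_tray between -0.05 and 0.05 m and y of gauge_center in the frame of drawer_left_tray between -0.065 and 0.065 m and z of gauge_center in the frame of drawer_left_tray between 0 and 0.025 m) or (value of joint drawer_right below 0.008 m and x of gauge_center in the frame of drawer_right_tray between -0.05 and 0.05 m and y of gauge_center in the frame of drawer_right_tray between -0.065 and 0.065 m and z of gauge_center in the frame of drawer_right_tray between 0 and 0.025 m)) and linear speed of gauge below 0.02 m/s); the robot touches nothing.
It fails at once if the cabinet is dragged more than 25 mm (distance of cabinet from where it was at the start of the episode above 0.025 m).
It fails at once if the gauge is dropped (falls free faster than 0.8 m/s) (linear speed of gauge above 0.8 m/s and contact force between the fingers and gauge below 0.05 N).
It fails at once if the trumpet is moved more than 30 mm (distance of trumpet from where it was at the start of the episode above 0.03 m).
It fails at once if the canister is moved more than 30 mm (distance of canister from where it was at the start of the episode above 0.03 m).
It fails at once if the parts tray is moved more than 30 mm (distance of parts_tray from where it was at the start of the episode above 0.03 m).
It also fails if it takes over 72 s, if anything falls off the work surface, if the arm or the gripper's body presses on something with over 40 N, if the wrist force passes 120 N, or if a joint passes its speed limit or range.

## Working session

There is one attempt and no reset: what is moved stays moved. The work goes in short steps, Python scripts to look and compute and a tool call to move; the robot and the scene stay as the last step left them, time stands still between calls to the robot, and variables do not carry over. Pictures are saved under pics/ and viewed, and the job is handed in when it is done.

Besides the shell and the picture viewer there is one more tool, called by a JSON object that holds its "fn" and its "kwargs". servo_tool: Moves the arm, as the interface text tells. Its arguments: {"type":"object","properties":{"moves":{"type":"array","items":{"type":"number"}}},"required":["moves"]}

```bash
mkdir -p pics; ls; python3 - <<'E'
from workcell import env
import cv2, numpy as np
s=env.observe(); print(s['t'],s['position'],np.round(s['tool_rot'],3),s['contact_force'],s['grip_width'])
for n in ['scene','side','wrist']:
    d=env.snapshot(n); cv2.imwrite(f'pics/{n}0.png',d['color'][:,:,::-1]); np.savez(f'{n}0.npz',**d)
    print(n,np.round(d['camera_matrix'],1).tolist(),np.round(d['world_from_camera'],3).tolist())
E
```

```text
pics
0.0 [6.24440805e-01 3.25393887e-05 2.21888924e-01] [[-0.     1.    -0.002]
 [ 1.     0.     0.   ]
 [ 0.    -0.002 -1.   ]] [ 0.37716143  0.15860878 -0.03930846] 1.0001924718552182
scene [[438.1, 0.0, 317.6], [0.0, 438.1, 199.4], [0.0, 0.0, 1.0]] [[-0.614, 0.462, -0.639, 1.319], [0.789, 0.362, -0.496, 0.598], [0.002, -0.809, -0.587, 0.769], [0.0, 0.0, 0.0, 1.0]]
side [[364.4, 0.0, 315.3], [0.0, 364.4, 193.7], [0.0, 0.0, 1.0]] [[0.906, -0.27, 0.327, 0.239], [-0.424, -0.541, 0.726, -0.692], [-0.019, -0.797, -0.604, 0.666], [0.0, 0.0, 0.0, 1.0]]
wrist [[309.7, 0.0, 320.7], [0.0, 309.7, 198.3], [0.0, 0.0, 1.0]] [[1.0, 0.001, 0.0, 0.625], [0.001, -0.953, -0.304, 0.085], [-0.0, 0.304, -0.953, 0.385], [0.0, 0.0, 0.0, 1.0]]
```

View pics/scene0.png

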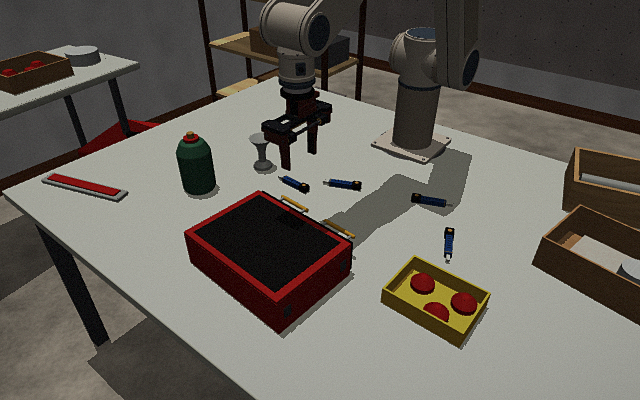

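View pics/side0.png

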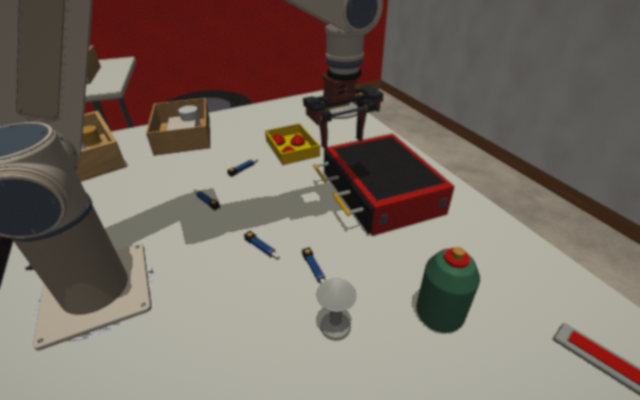

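View pics/wrist0.png

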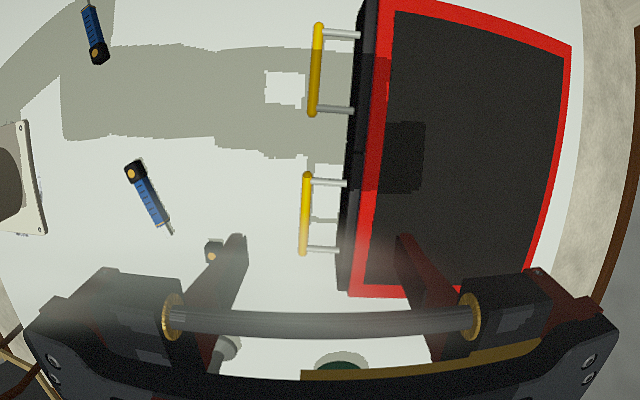

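The scene picture shows the cabinet in the middle, with four gauges. The leftmost one in the robot's view is near scene (449,243), beside the yellow tray. The side picture agrees, showing it at (243,167). Next I'll measure.

```bash
cat > h.py <<'E'
import numpy as np, cv2
def cloud(d):
    K=d['camera_matrix'];T=d['world_from_camera'];Z=d['depth']
    v,u=np.mgrid[0:Z.shape[0],0:Z.shape[1]]
    P=np.stack([(u-K[0,2])/K[0,0]*Z,(v-K[1,2])/K[1,1]*Z,Z],-1)
    return P@T[:3,:3].T+T[:3,3], Z>0
def wcloud(d):
    K=d['camera_matrix'];T=d['world_from_camera'];Z=d['depth']
    v,u=np.mgrid[0:Z.shape[0],0:Z.shape[1]]
    x=(u-K[0,2])/K[0,0];y=(v-K[1,2])/K[1,1];r=np.hypot(x,y)+1e-9
    t=np.minimum(np.tan(np.minimum(r,1.4)),20)
    P=np.stack([x/r*t*Z,y/r*t*Z,Z],-1)
    return P@T[:3,:3].T+T[:3,3],(Z>0)&(r<1.35)
def masks(c):
    h=cv2.cvtColor(c,cv2.COLOR_RGB2HSV).astype(int);H,S,V=h[...,0],h[...,1],h[...,2]
    return dict(blue=(H>100)&(H<125)&(S>120)&(V>40),yellow=(H>18)&(H<32)&(S>150)&(V>80),red=((H<6)|(H>174))&(S>150)&(V>60))
E
python3 - <<'E'
from h import *
for n in ['scene','side','wrist']:
    d=dict(np.load(n+'0.npz')); P,ok=(wcloud if n=='wrist' else cloud)(d); m=masks(d['color'])
    for c in ['blue','yellow','red']:
        k,l,st,ce=cv2.connectedComponentsWithStats((m[c]&ok).astype(np.uint8),connectivity=8)
        for i in range(1,k):
            if st[i,4]<15: continue
            q=P[l==i]; q=q[(abs(q[:,0])<1.3)&(abs(q[:,1])<.7)&(q[:,2]>-.02)]
            if len(q)<12: continue
            print(n,c,st[i,4],np.round(ce[i]),'med',np.round(np.median(q,0),3),'lo',np.round(np.percentile(q,3,0),3),'hi',np.round(np.percentile(q,97,0),3))
            if c!='red':
                a=q[:,:2]-q[:,:2].mean(0); w,V=np.linalg.eigh(a.T@a); print('    dir',np.round(V[:,1],3), 'ext',np.round(np.ptp(a@V[:,1]),3))
E
```

```text
scene blue 59 [292. 180.] med [ 0.473 -0.162  0.02 ] lo [ 0.462 -0.191  0.016] hi [ 0.48  -0.131  0.022]
    dir [0.047 0.999] ext 0.063
scene blue 62 [341. 182.] med [ 0.384 -0.036  0.019] lo [ 0.371 -0.067  0.016] hi [ 0.399 -0.008  0.022]
    dir [-0.345  0.939] ext 0.065
scene blue 54 [433. 199.] med [0.293 0.231 0.02 ] lo [0.278 0.199 0.017] hi [0.31  0.255 0.023]
    dir [-0.386  0.922] ext 0.063
scene blue 103 [448. 242.] med [0.443 0.344 0.02 ] lo [0.414 0.329 0.017] hi [0.473 0.359 0.022]
    dir [-0.934 -0.358] ext 0.067
scene yellow 58 [294. 202.] med [ 0.608 -0.037  0.071] lo [ 0.602 -0.078  0.069] hi [0.613 0.007 0.074]
    dir [0.083 0.997] ext 0.094
scene yellow 52 [344. 230.] med [0.62  0.141 0.071] lo [0.615 0.098 0.068] hi [0.625 0.167 0.073]
    dir [0.218 0.976] ext 0.083
scene yellow 1840 [434. 298.] med [0.637 0.391 0.007] lo [0.571 0.306 0.004] hi [0.708 0.49  0.048]
    dir [0.076 0.997] ext 0.195
scene red 55 [190. 138.] med [ 0.662 -0.374  0.175] lo [ 0.636 -0.399  0.173] hi [ 0.677 -0.361  0.177]
scene red 456 [ 84. 184.] med [ 0.866 -0.615  0.017] lo [ 0.8
[... 3970 characters left out ...]
ist yellow 15 [524. 353.] med [0.685 0.02  0.332] lo [0.683 0.019 0.331] hi [0.687 0.02  0.332]
    dir [-1.    -0.006] ext 0.004
wrist yellow 34 [497. 358.] med [0.676 0.02  0.331] lo [0.673 0.018 0.329] hi [0.677 0.021 0.333]
    dir [-0.949  0.315] ext 0.005
wrist yellow 167 [321. 376.] med [0.625 0.019 0.331] lo [0.62  0.018 0.329] hi [0.629 0.02  0.333]
    dir [-1.    -0.014] ext 0.009
wrist red 8496 [443.  97.] med [0.699 0.117 0.101] lo [ 0.665 -0.06   0.099] hi [0.902 0.186 0.102]
wrist red 732 [376. 288.] med [ 0.685 -0.112  0.101] lo [ 0.66  -0.124  0.099] hi [ 0.717 -0.088  0.102]
wrist red 50 [457. 288.] med [ 0.785 -0.115  0.101] lo [ 0.67  -0.122  0.1  ] hi [0.79  0.029 0.307]
```

{"fn": "servo_tool", "kwargs": {"moves": [0.05,-0.005,0,0,0,0.076,0.45,0.1,-0.005,0.02,0,0,0.076,0.45,0.119,-0.005,0.06,0,0,0.076,0.45,0.119,-0.005,0.1,0,0,0.076,0.45,0.119,-0.005,0.115,0,0,0.076,0.45,0.119,-0.005,0.115,0,0,0.076,0.45,0.119,-0.005,0.115,0,0,0.076,0.45,0.119,-0.005,0.115,0,0,0.076,0.45]}}

```text
t: 0.95
position: [0.6215, 0.1186, 0.1098]
tool_rot: [[0.077, 0.997, 0.003], [0.997, -0.077, 0.001], [0.001, 0.003, -1.0]]
contact_force: [1.3, 0.5, 0.1]
grip_width: 0.452
```

```bash
python3 - <<'E'
from workcell import env
from h import *
s=env.observe(); print(s['t'],s['position'],np.round(s['tool_rot'],3),s['contact_force'],s['grip_width'])
for n in ['wrist']:
    d=env.snapshot(n); cv2.imwrite(f'pics/{n}1.png',d['color'][:,:,::-1]); np.savez(f'{n}1.npz',**d)
    P,ok=wcloud(d); m=masks(d['color'])
    for c in ['yellow','blue']:
        k,l,st,ce=cv2.connectedComponentsWithStats((m[c]&ok).astype(np.uint8),connectivity=8)
        for i in range(1,k):
            if st[i,4]<100: continue
            q=P[l==i]
            print(n,c,st[i,4],np.round(ce[i]),'med',np.round(np.median(q,0),3),'lo',np.round(np.percentile(q,3,0),3),'hi',np.round(np.percentile(q,97,0),3))
            a=q[:,:2]-q[:,:2].mean(0); w,V=np.linalg.eigh(a.T@a); print('    dir',np.round(V[:,1],3), 'ext',np.round(np.ptp(a@V[:,1]),3))
E
```

```text
0.95 [0.62154512 0.11862366 0.10977691] [[ 0.077  0.997  0.003]
 [ 0.997 -0.077  0.001]
 [ 0.001  0.003 -1.   ]] [1.30931554 0.49796577 0.13657756] 0.4522868760436122
wrist yellow 1010 [316. 189.] med [0.621 0.146 0.07 ] lo [0.616 0.121 0.068] hi [0.626 0.168 0.072]
    dir [0.068 0.998] ext 0.052
wrist yellow 315 [317. 355.] med [ 0.609 -0.009  0.07 ] lo [ 0.604 -0.03   0.068] hi [0.621 0.137 0.216]
    dir [0.079 0.997] ext 0.174
wrist blue 429 [106.   8.] med [0.427 0.332 0.017] lo [0.414 0.324 0.005] hi [0.445 0.34  0.02 ]
    dir [-0.991 -0.134] ext 0.036
wrist blue 840 [ 36. 133.] med [0.298 0.226 0.017] lo [0.281 0.197 0.003] hi [0.312 0.256 0.019]
    dir [-0.371  0.928] ext 0.068
wrist blue 272 [151. 340.] med [ 0.394 -0.052  0.018] lo [ 0.384 -0.067  0.008] hi [ 0.403 -0.026  0.019]
    dir [0.644 0.765] ext 0.288
```

View pics/wrist1.png

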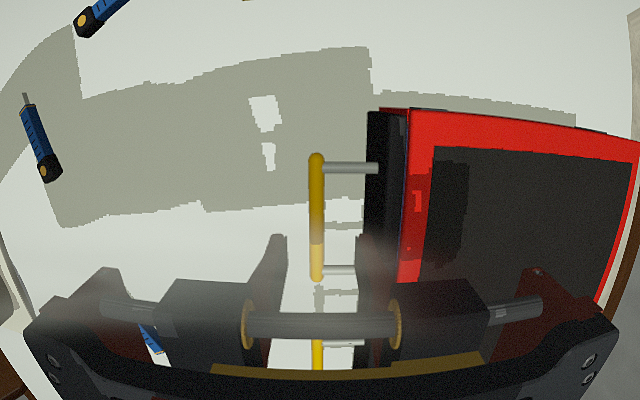

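The wrist view shows the left bar, from (316,155) to (316,280), between the fingers. I'll lower, close gently and then test-pull.

{"fn": "servo_tool", "kwargs": {"moves": [0,-0.002,0.02,0,0,0,0.45,0,-0.002,0.04,0,0,0,0.45,0,-0.002,0.058,0,0,0,0.45,0,-0.002,0.058,0,0,0,0.45,0,-0.002,0.058,0,0,0,0,0,-0.002,0.058,0,0,0,0,0,-0.002,0.058,0,0,0,0,0,-0.002,0.058,0,0,0,0]}}

```text
t: 1.8
position: [0.6186, 0.1193, 0.0506]
tool_rot: [[0.076, 0.997, 0.001], [0.997, -0.076, 0.0], [0.0, 0.001, -1.0]]
contact_force: [0.2, 0.1, 0.5]
grip_width: 0.126
```

Width 0.126 × 88 mm = 11 mm, so the bar is gripped. Now a gentle pull of 8 mm.

{"fn": "servo_tool", "kwargs": {"moves": [0,-0.001,0,0,0,0,0,0,-0.002,0,0,0,0,0,0,-0.003,0,0,0,0,0,0,-0.004,0,0,0,0,0,0,-0.005,0,0,0,0,0,0,-0.006,0,0,0,0,0,0,-0.007,0,0,0,0,0,0,-0.008,0,0,0,0,0]}}

```text
t: 2.6
position: [0.6111, 0.1199, 0.0506]
tool_rot: [[0.076, 0.997, 0.002], [0.997, -0.076, 0.0], [0.0, 0.002, -1.0]]
contact_force: [2.8, 0.2, 6.3]
grip_width: 0.116
```

{"fn": "servo_tool", "kwargs": {"moves": [0,-0.001,0,0,0,0,0,0,-0.002,0,0,0,0,0,0,-0.003,0,0,0,0,0,0,-0.004,0,0,0,0,0,0,-0.005,0,0,0,0,0,0,-0.006,0,0,0,0,0,0,-0.006,0,0,0,0,0,0,-0.006,0,0,0,0,0]}}

```text
t: 3.4
position: [0.6049, 0.1203, 0.0506]
tool_rot: [[0.076, 0.997, 0.002], [0.997, -0.076, 0.0], [0.0, 0.002, -1.0]]
contact_force: [1.3, -1.0, 5.4]
grip_width: 0.114
```

{"fn": "servo_tool", "kwargs": {"moves": [0,-0.001,0,0,0,0,0,0,-0.002,0,0,0,0,0,0,-0.003,0,0,0,0,0,0,-0.004,0,0,0,0,0,0,-0.005,0,0,0,0,0,0,-0.006,0,0,0,0,0,0,-0.007,0,0,0,0,0,0,-0.008,0,0,0,0,0]}}

```text
t: 4.2
position: [0.5971, 0.1209, 0.0505]
tool_rot: [[0.076, 0.997, 0.002], [0.997, -0.076, 0.0], [0.0, 0.002, -1.0]]
contact_force: [2.4, -1.1, 7.2]
grip_width: 0.117
```

Already 21 mm out at 2.4 N, so the left drawer is the free one. I'll keep pulling.

{"fn": "servo_tool", "kwargs": {"moves": [0,-0.01,0,0,0,0,0,0,-0.023,0,0,0,0,0,0,-0.036,0,0,0,0,0,0,-0.05,0,0,0,0,0,0,-0.065,0,0,0,0,0,0,-0.08,0,0,0,0,0,0,-0.09,0,0,0,0,0,0,-0.1,0,0,0,0,0]}}

```text
t: 5.0
position: [0.4968, 0.1288, 0.0505]
tool_rot: [[0.076, 0.997, 0.003], [0.997, -0.076, 0.001], [0.001, 0.002, -1.0]]
contact_force: [3.3, -1.4, 7.1]
grip_width: 0.117
```

{"fn": "servo_tool", "kwargs": {"moves": [0,-0.01,0,0,0,0,0,0,-0.02,0,0,0,0,0,0,-0.028,0,0,0,0,0,0,-0.034,0,0,0,0,0,0,-0.038,0,0,0,0,0,0,-0.041,0,0,0,0,0,0,-0.044,0,0,0,0,0,0,-0.044,0,0,0,0,0]}}

```text
t: 5.8
position: [0.4527, 0.1322, 0.0505]
tool_rot: [[0.076, 0.997, 0.002], [0.997, -0.076, 0.001], [0.001, 0.002, -1.0]]
contact_force: [-0.3, 0.5, 10.3]
grip_width: 0.117
```

{"fn": "servo_tool", "kwargs": {"moves": [0,0,0,0,0,0,0.4,0,0,0,0,0,0,0.4,0,0,0,0,0,0,0.4,0,0,-0.04,0,0,0,0.4,0,0,-0.09,0,0,0,0.5,0.05,0,-0.14,0,0,0,0.6,0.1,0,-0.15,0,0,0,0.6,0.1,0,-0.15,0,0,0,0.6]}}

```text
t: 6.6
position: [0.4613, 0.2347, 0.2023]
tool_rot: [[0.075, 0.997, 0.004], [0.997, -0.075, 0.003], [0.003, 0.004, -1.0]]
contact_force: [0.2, 0.7, -0.2]
grip_width: 0.599
```

```bash
cat > look.py <<'E'
from workcell import env
from h import *
import sys
tag=sys.argv[1]
s=env.observe(); print(s['t'],s['position'],np.round(s['tool_rot'],3).tolist(),s['contact_force'],s['grip_width'])
for n in sys.argv[2:]:
    d=env.snapshot(n); cv2.imwrite(f'pics/{n}{tag}.png',d['color'][:,:,::-1]); np.savez(f'{n}{tag}.npz',**d)
    P,ok=(wcloud if n=='wrist' else cloud)(d); m=masks(d['color'])
    for c in ['yellow','blue']:
        k,l,st,ce=cv2.connectedComponentsWithStats((m[c]&ok).astype(np.uint8),connectivity=8)
        for i in range(1,k):
            if st[i,4]<40: continue
            q=P[l==i]
            if np.median(q,0)[2]>.15: continue
            print(n,c,st[i,4],np.round(ce[i]),'med',np.round(np.median(q,0),3),'lo',np.round(np.percentile(q,3,0),3),'hi',np.round(np.percentile(q,97,0),3))
            a=q[:,:2]-q[:,:2].mean(0); w,V=np.linalg.eigh(a.T@a); print('    dir',np.round(V[:,1],3), 'ext',np.round(np.ptp(a@V[:,1]),3))
E
python3 look.py 2 wrist scene
```

```text
6.6 [0.46130408 0.23466744 0.20227193] [[0.075, 0.997, 0.004], [0.997, -0.075, 0.003], [0.003, 0.004, -1.0]] [ 0.24671491  0.67111564 -0.21911212] 0.5987119205951157
wrist yellow 7899 [462.  64.] med [0.645 0.362 0.006] lo [0.568 0.306 0.004] hi [0.706 0.441 0.046]
    dir [-0.979  0.204] ext 0.158
wrist yellow 87 [259. 102.] med [0.401 0.326 0.023] lo [0.396 0.321 0.022] hi [0.406 0.331 0.024]
    dir [-0.8  0.6] ext 0.012
wrist yellow 53 [320. 278.] med [0.454 0.133 0.07 ] lo [0.449 0.126 0.069] hi [0.457 0.138 0.072]
    dir [0.047 0.999] ext 0.014
wrist blue 864 [297.  82.] med [0.445 0.344 0.019] lo [0.415 0.328 0.017] hi [0.474 0.36  0.02 ]
    dir [-0.923 -0.384] ext 0.066
wrist blue 451 [183. 185.] med [0.292 0.239 0.018] lo [0.278 0.218 0.007] hi [0.303 0.257 0.02 ]
    dir [-0.403  0.915] ext 0.047
wrist blue 3552 [435. 242.] med [0.61  0.144 0.016] lo [0.536 0.08  0.015] hi [0.659 0.173 0.017]
    dir [-0.844  0.536] ext 0.241
wrist blue 302 [284. 352.] med [ 0.385 -0.038  0.018] lo [ 0.369 -0.066  0.012] hi [ 0.401 -0.01   0.02 ]
    dir [-0.428  0.904] ext 0.066
scene ye
[... 354 characters left out ...]
48]
    dir [0.077 0.997] ext 0.195
scene blue 60 [292. 180.] med [ 0.473 -0.159  0.02 ] lo [ 0.464 -0.193  0.016] hi [ 0.481 -0.131  0.023]
    dir [0.057 0.998] ext 0.067
scene blue 63 [341. 182.] med [ 0.385 -0.036  0.02 ] lo [ 0.368 -0.066  0.017] hi [ 0.398 -0.007  0.022]
    dir [-0.383  0.924] ext 0.064
scene blue 56 [433. 199.] med [0.293 0.23  0.02 ] lo [0.278 0.199 0.017] hi [0.31  0.255 0.022]
    dir [-0.378  0.926] ext 0.063
scene blue 809 [350. 230.] med [0.555 0.114 0.016] lo [0.513 0.061 0.014] hi [0.595 0.161 0.02 ]
    dir [0.193 0.981] ext 0.117
scene blue 64 [449. 244.] med [0.451 0.348 0.02 ] lo [0.424 0.332 0.018] hi [0.473 0.36  0.022]
    dir [-0.931 -0.365] ext 0.056
```

View pics/wrist2.png

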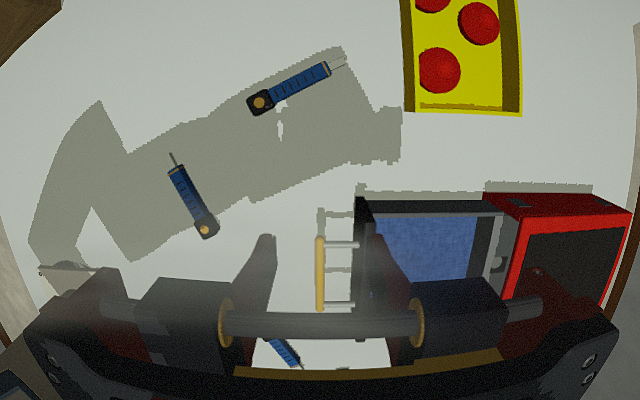

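View pics/scene2.png

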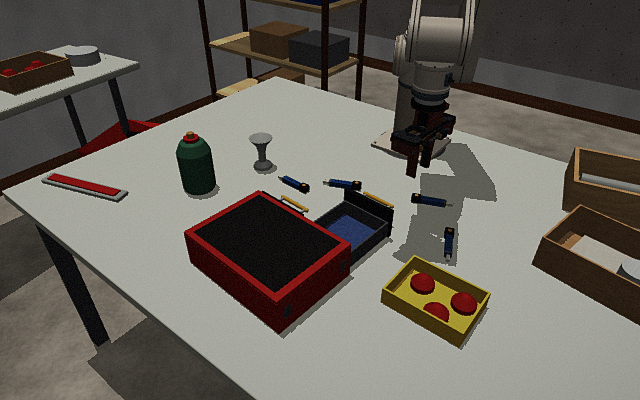

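The wrist view shows the drawer out with its blue floor visible. The target gauge's barrel is at (297,82), its head button at (259,102), and the axis is at about 22.6°. I'll move above it.

{"fn": "servo_tool", "kwargs": {"moves": [0.03,-0.008,0,0,0,0.14,0.6,0.06,-0.016,0,0,0,0.28,0.6,0.09,-0.022,0,0,0,0.42,0.6,0.1065,-0.025,0.01,0,0,0.56,0.6,0.1065,-0.025,0.02,0,0,0.7,0.6,0.1065,-0.025,0.04,0,0,0.84,0.6,0.1065,-0.025,0.06,0,0,0.98,0.6,0.1065,-0.025,0.07,0,0,1.1,0.6]}}

```text
t: 7.5
position: [0.4415, 0.3373, 0.1268]
tool_rot: [[0.925, 0.379, -0.004], [0.379, -0.925, -0.003], [-0.005, 0.001, -1.0]]
contact_force: [0.2, -0.0, 0.9]
grip_width: 0.601
```

```bash
python3 look.py 3 wrist
```

```text
7.5 [0.44153739 0.33730958 0.12679808] [[0.925, 0.379, -0.004], [0.379, -0.925, -0.003], [-0.005, 0.001, -1.0]] [ 0.24832818 -0.03424798  0.85676569] 0.6005081284813663
wrist yellow 4784 [364.  27.] med [0.594 0.347 0.006] lo [0.569 0.305 0.004] hi [0.647 0.45  0.047]
    dir [-0.284  0.959] ext 0.201
wrist yellow 67 [637. 187.] med [0.608 0.007 0.069] lo [ 0.604 -0.007  0.067] hi [0.614 0.014 0.072]
    dir [0.302 0.953] ext 0.027
wrist yellow 400 [503. 268.] med [0.456 0.158 0.07 ] lo [0.45  0.131 0.067] hi [0.461 0.182 0.072]
    dir [0.135 0.991] ext 0.16
wrist blue 7391 [556. 156.] med [0.584 0.112 0.016] lo [0.517 0.058 0.014] hi [0.656 0.156 0.017]
    dir [-0.997  0.081] ext 0.149
wrist blue 56 [315. 149.] med [0.48  0.358 0.018] lo [0.476 0.352 0.015] hi [0.483 0.365 0.019]
    dir [-0.378  0.926] ext 0.016
wrist blue 1148 [315. 187.] med [0.447 0.345 0.018] lo [0.417 0.329 0.017] hi [0.474 0.36  0.02 ]
    dir [-0.922 -0.388] ext 0.068
wrist blue 146 [610. 290.] med [ 0.473 -0.163  0.018] lo [ 0.465 -0.193  0.017] hi [ 0.48  -0.133  0.02 ]
    dir [0.035 0.999] ext 0.07
wrist blue 164 [369. 341.] med [0.295 0.214 0.018] lo [0.287 0.196 0.017] hi [0.304 0.231 0.019]
    dir [-0.354  0.935] ext 0.04
wrist blue 77 [342. 342.] med [0.283 0.245 0.018] lo [0.277 0.234 0.017] hi [0.288 0.254 0.019]
    dir [-0.311  0.95 ] ext 0.023
```

View pics/wrist3.png

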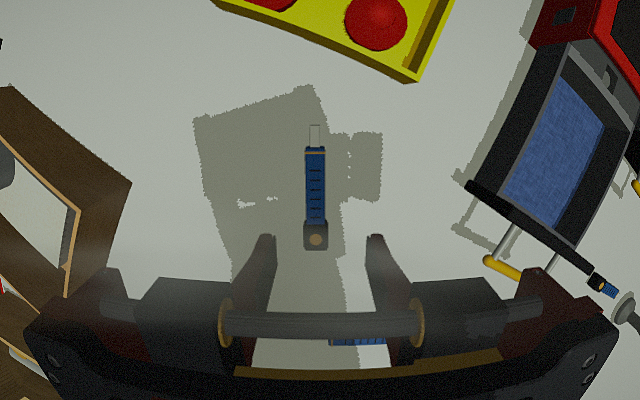

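```bash
python3 -c "
from workcell import env
s=env.observe(); print(s['t'],s['position'],s['joint_pos'],s['joint_vel'])"
```

```text
7.55 [0.44110359 0.33693591 0.12583974] [ 6.30952141e-01  4.57384643e-01  1.84673384e+00 -2.10679970e-04
  8.44295447e-01  1.81848896e+00] [ 0.0026096  -0.02660057 -0.01245266  0.00148477  0.04932812 -0.24589388]
```

{"fn": "servo_tool", "kwargs": {"moves": [0.006,-0.005,0,0,0,0,0.6,0.006,-0.005,0.03,0,0,0,0.6,0.006,-0.005,0.06,0,0,0,0.6,0.006,-0.005,0.08,0,0,0,0.6,0.006,-0.005,0.08,0,0,0,0.6,0.006,-0.005,0.08,0,0,0,0.6,0.006,-0.005,0.08,0,0,0,0.6,0.006,-0.005,0.08,0,0,0,0.6]}}

```text
t: 8.35
position: [0.4477, 0.3471, 0.0511]
tool_rot: [[0.923, 0.385, 0.002], [0.385, -0.923, 0.001], [0.002, -0.001, -1.0]]
contact_force: [-0.0, 0.2, 0.3]
grip_width: 0.599
```

{"fn": "servo_tool", "kwargs": {"moves": [-0.004,0.0015,0.025,0,0,0,0.6,-0.004,0.0015,0.04,0,0,0,0.6,-0.004,0.0015,0.047,0,0,0,0.6,-0.004,0.0015,0.047,0,0,0,0.6,-0.004,0.0015,0.047,0,0,0,0,-0.004,0.0015,0.047,0,0,0,0,-0.004,0.0015,0.047,0,0,0,0,-0.004,0.0015,0.047,0,0,0,0]}}

```text
t: 9.15
position: [0.444, 0.3438, 0.0031]
tool_rot: [[0.923, 0.385, 0.001], [0.385, -0.923, 0.0], [0.001, -0.0, -1.0]]
contact_force: [0.1, 0.4, 0.3]
grip_width: 0.278
```

{"fn": "servo_tool", "kwargs": {"moves": [0,0,0,0,0,0,0,0,0,0,0,0,0,0,0,0,0,0,0,0,0,0,0,-0.005,0,0,0,0,0,0,-0.02,0,0,0,0,0,0,-0.05,0,0,0,0,0,0,-0.08,0,0,0,0,0,0,-0.11,0,0,0,0]}}

```text
t: 9.95
position: [0.4435, 0.3434, 0.1146]
tool_rot: [[0.923, 0.385, -0.0], [0.385, -0.923, 0.0], [-0.0, -0.0, -1.0]]
contact_force: [0.2, 0.4, -2.4]
grip_width: 0.202
```

```bash
python3 look.py 4 wrist
```

```text
9.95 [0.44353191 0.3434349  0.11456461] [[0.923, 0.385, -0.0], [0.385, -0.923, 0.0], [-0.0, -0.0, -1.0]] [ 0.15569487  0.41099193 -2.41085018] 0.20220507157032125
wrist yellow 5256 [373.  29.] med [0.595 0.346 0.006] lo [0.569 0.305 0.004] hi [0.65  0.449 0.047]
    dir [-0.303  0.953] ext 0.191
wrist yellow 103 [321. 203.] med [0.476 0.357 0.13 ] lo [0.473 0.349 0.129] hi [0.479 0.365 0.131]
    dir [-0.38   0.925] ext 0.018
wrist yellow 277 [506. 277.] med [0.457 0.166 0.07 ] lo [0.451 0.149 0.067] hi [0.461 0.182 0.072]
    dir [0.149 0.989] ext 0.147
wrist blue 7131 [566. 165.] med [0.583 0.111 0.016] lo [0.517 0.059 0.014] hi [0.655 0.153 0.017]
    dir [-0.996  0.089] ext 0.149
wrist blue 243 [320. 197.] med [0.478 0.359 0.13 ] lo [0.475 0.351 0.124] hi [0.482 0.365 0.131]
    dir [-0.365  0.931] ext 0.017
wrist blue 723 [322. 215.] med [0.47  0.354 0.13 ] lo [0.463 0.346 0.129] hi [0.476 0.362 0.131]
    dir [-0.202  0.979] ext 0.019
wrist blue 105 [318. 282.] med [0.432 0.34  0.13 ] lo [0.429 0.333 0.129] hi [0.437 0.347 0.131]
    dir [-0.411  0.912] ext 0.016
wrist blue 110 [317. 296.] med [0.423 0.338 0.13 ] lo [0.419 0.328 0.129] hi [0.426 0.344 0.131]
    dir [-0.031  1.   ] ext 0.019
wrist blue 133 [614. 298.] med [ 0.473 -0.16   0.018] lo [ 0.464 -0.193  0.017] hi [ 0.481 -0.134  0.019]
    dir [0.042 0.999] ext 0.07
wrist blue 102 [317. 307.] med [0.415 0.335 0.13 ] lo [0.411 0.328 0.129] hi [0.42  0.34  0.131]
    dir [-0.337  0.941] ext 0.015
wrist blue 96 [341. 350.] med [0.285 0.252 0.018] lo [0.277 0.245 0.017] hi [0.292 0.258 0.019]
    dir [-0.877 -0.481] ext 0.018
```

View pics/wrist4.png

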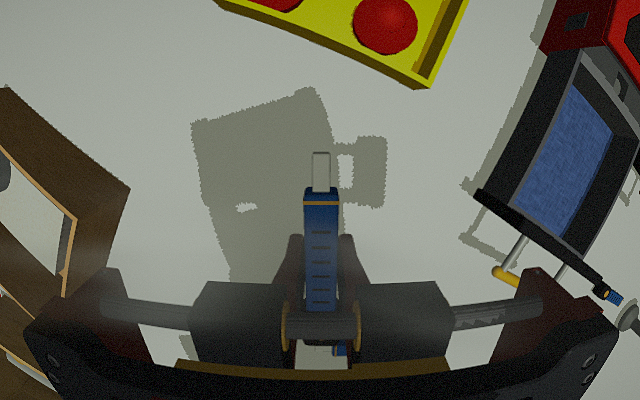

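The gauge is held level: both ends are at z 0.130 and the width is 0.202, i.e. 17.8 mm. I'll carry it over the drawer.

{"fn": "servo_tool", "kwargs": {"moves": [0.005,0.02,-0.03,0,0,0.06,0,0.012,0.06,-0.04,0,0,0.14,0,0.02,0.1,-0.04,0,0,0.22,0,0.028,0.145,-0.04,0,0,0.3,0,0.036,0.19,-0.04,0,0,0.38,0,0.043,0.23,-0.04,0,0,0.44,0,0.047,0.252,-0.04,0,0,0.471,0,0.0485,0.259,-0.04,0,0,0.471,0]}}

```text
t: 10.8
position: [0.5891, 0.121, 0.1531]
tool_rot: [[0.997, -0.079, 0.001], [-0.079, -0.997, -0.0], [0.001, 0.0, -1.0]]
contact_force: [0.0, 0.7, -1.2]
grip_width: 0.204
```

{"fn": "servo_tool", "kwargs": {"moves": [0,0,0,0,0,0,0,0,0,0,0,0,0,0,0,0,0,0,0,0,0,0,0,0,0,0,0,0,0,0,0,0,0,0,0,0,0,0,0,0,0,0,0,0,0,0,0,0,0,0,0,0,0,0,0,0]}}

```text
t: 11.6
position: [0.5881, 0.1232, 0.1526]
tool_rot: [[0.997, -0.076, -0.0], [-0.076, -0.997, -0.0], [-0.0, 0.0, -1.0]]
contact_force: [0.5, 0.3, -1.6]
grip_width: 0.205
```

```bash
python3 look.py 5 wrist scene
```

```text
11.6 [0.58806991 0.12321155 0.15264269] [[0.997, -0.076, -0.0], [-0.076, -0.997, -0.0], [-0.0, 0.0, -1.0]] [ 0.52920618  0.25505352 -1.58493014] 0.20474893212171597
wrist yellow 11343 [ 98. 162.] med [0.645 0.384 0.014] lo [0.573 0.301 0.004] hi [0.706 0.489 0.046]
    dir [-0.043  0.999] ext 0.258
wrist yellow 929 [489. 172.] med [ 0.608 -0.03   0.07 ] lo [ 0.601 -0.08   0.067] hi [0.614 0.011 0.072]
    dir [0.075 0.997] ext 0.098
wrist yellow 44 [515. 264.] med [ 0.474 -0.115  0.023] lo [ 0.468 -0.119  0.022] hi [ 0.478 -0.11   0.024]
    dir [-0.92  -0.393] ext 0.012
wrist blue 13692 [323. 187.] med [0.608 0.121 0.016] lo [0.551 0.057 0.014] hi [0.656 0.182 0.169]
    dir [0.323 0.946] ext 0.158
wrist blue 514 [539. 255.] med [ 0.478 -0.161  0.018] lo [ 0.465 -0.194  0.005] hi [ 0.482 -0.131  0.019]
    dir [0.037 0.999] ext 0.069
scene yellow 61 [294. 202.] med [ 0.607 -0.036  0.071] lo [ 0.602 -0.078  0.067] hi [0.612 0.007 0.074]
    dir [0.072 0.997] ext 0.097
scene yellow 1867 [434. 298.] med [0.636 0.392 0.007] lo [0.571 0.306 0.004] hi [0.708 0.491 0.048]
    dir [0.08  0.997] ext 0.196
scene blue 63 [292. 180.] med [ 0.473 -0.161  0.019] lo [ 0.463 -0.192  0.016] hi [ 0.48  -0.131  0.023]
    dir [0.059 0.998] ext 0.067
scene blue 60 [432. 199.] med [0.294 0.227 0.02 ] lo [0.278 0.197 0.017] hi [0.31  0.255 0.022]
    dir [-0.339  0.941] ext 0.064
scene blue 776 [350. 230.] med [0.554 0.113 0.017] lo [0.513 0.062 0.014] hi [0.594 0.161 0.019]
    dir [0.215 0.977] ext 0.143
```

View pics/wrist5.png

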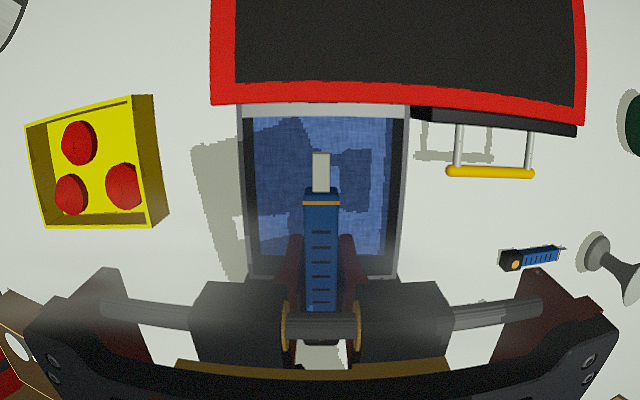

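View pics/scene5.png

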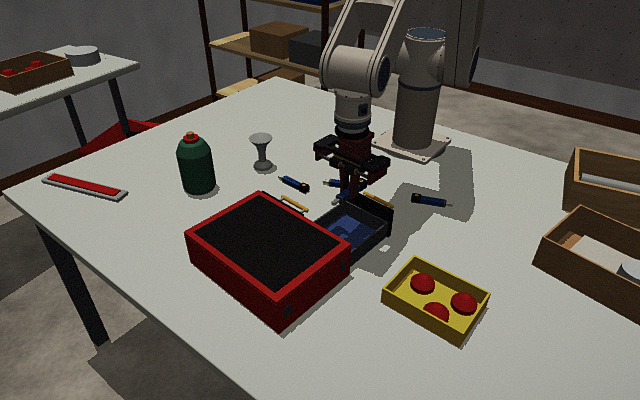

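Centred over the blue floor. Now I'll lower it.

{"fn": "servo_tool", "kwargs": {"moves": [-0.001,0,0.03,0,0,0,0,-0.001,0,0.06,0,0,0,0,-0.001,0,0.09,0,0,0,0,-0.001,0,0.11,0,0,0,0,-0.001,0,0.122,0,0,0,0,-0.001,0,0.128,0,0,0,0,-0.001,0,0.13,0,0,0,0,-0.001,0,0.13,0,0,0,0]}}

```text
t: 12.5
position: [0.5876, 0.1233, 0.0233]
tool_rot: [[0.997, -0.076, 0.001], [-0.076, -0.997, 0.0], [0.001, -0.0, -1.0]]
contact_force: [-0.0, 0.1, -0.8]
grip_width: 0.206
```

{"fn": "servo_tool", "kwargs": {"moves": [0,0,0.001,0,0,0,0,0,0,0.002,0,0,0,0,0,0,0.003,0,0,0,0,0,0,0.004,0,0,0,0,0,0,0.0045,0,0,0,0,0,0,0.0045,0,0,0,0,0,0,0.0045,0,0,0,0,0,0,0.0045,0,0,0,0]}}

```text
t: 13.3
position: [0.5872, 0.1232, 0.0182]
tool_rot: [[0.997, -0.076, 0.0], [-0.076, -0.997, 0.0], [0.0, -0.0, -1.0]]
contact_force: [0.0, -0.8, -0.1]
grip_width: 0.201
```

It has touched down, as the weight is off the tool. Release to 0.5, then rise.

{"fn": "servo_tool", "kwargs": {"moves": [0,0,0,0,0,0,0.3,0,0,0,0,0,0,0.4,0,0,0,0,0,0,0.5,0,0,0,0,0,0,0.5,0,0,0,0,0,0,0.5,0,0,0,0,0,0,0.5,0,0,-0.03,0,0,0,0.5,0,0,-0.06,0,0,0,0.5]}}

```text
t: 14.1
position: [0.5862, 0.123, 0.0779]
tool_rot: [[0.997, -0.076, -0.003], [-0.076, -0.997, -0.0], [-0.003, 0.001, -1.0]]
contact_force: [1.5, -0.1, -0.3]
grip_width: 0.503
```

{"fn": "servo_tool", "kwargs": {"moves": [-0.02,0,-0.05,0,0,0,0.4,-0.05,0,-0.08,0,0,0,0.3,-0.09,0,-0.09,0,0,0,0.2,-0.13,0,-0.09,0,0,0,0.1,-0.17,0,-0.09,0,0,0,0,-0.19,0,-0.09,0,0,0,0,-0.19,0,-0.09,0,0,0,0,-0.19,0,-0.09,0,0,0,0]}}

```text
t: 14.9
position: [0.3985, 0.138, 0.1687]
tool_rot: [[0.997, -0.076, 0.002], [-0.076, -0.997, 0.0], [0.002, -0.001, -1.0]]
contact_force: [-0.1, -0.0, 0.6]
grip_width: 0.004
```

```bash
python3 look.py 6 wrist scene
```

```text
14.9 [0.39850323 0.13800056 0.16865645] [[0.997, -0.076, 0.002], [-0.076, -0.997, 0.0], [0.002, -0.001, -1.0]] [-0.10905658 -0.0393296   0.5536412 ] 0.004167389411420396
wrist yellow 2880 [89. 32.] med [0.624 0.411 0.006] lo [0.569 0.306 0.004] hi [0.682 0.49  0.047]
    dir [0.392 0.92 ] ext 0.255
wrist yellow 124 [321.  42.] med [0.541 0.127 0.038] lo [0.536 0.122 0.037] hi [0.546 0.132 0.04 ]
    dir [0.419 0.908] ext 0.012
wrist yellow 66 [533. 110.] med [ 0.474 -0.114  0.023] lo [ 0.468 -0.12   0.021] hi [ 0.479 -0.109  0.024]
    dir [-0.996  0.088] ext 0.012
wrist yellow 1276 [323. 138.] med [0.453 0.132 0.07 ] lo [0.447 0.088 0.067] hi [0.459 0.177 0.072]
    dir [0.076 0.997] ext 0.099
wrist yellow 84 [442. 207.] med [0.364 0.005 0.023] lo [ 0.359 -0.     0.022] hi [0.369 0.01  0.024]
    dir [-0.979  0.203] ext 0.012
wrist blue 8419 [322.  34.] med [0.556 0.124 0.016] lo [0.518 0.061 0.014] hi [0.59  0.189 0.034]
    dir [0.072 0.997] ext 0.137
wrist blue 436 [557. 113.] med [ 0.472 -0.16   0.018] lo [ 0.464 -0.194  0.017] hi [ 0.48  -0.131  0.02 ]
    dir [0.027 1.   ] ext
[... 511 characters left out ...]

    dir [0.075 0.997] ext 0.196
scene blue 61 [292. 181.] med [ 0.473 -0.16   0.019] lo [ 0.461 -0.193  0.017] hi [ 0.481 -0.13   0.022]
    dir [0.092 0.996] ext 0.068
scene blue 63 [341. 182.] med [ 0.384 -0.037  0.019] lo [ 0.368 -0.067  0.017] hi [ 0.398 -0.009  0.022]
    dir [-0.389  0.921] ext 0.065
scene blue 55 [433. 199.] med [0.295 0.23  0.019] lo [0.279 0.197 0.016] hi [0.31  0.254 0.023]
    dir [-0.359  0.933] ext 0.063
scene blue 411 [342. 226.] med [0.56  0.087 0.017] lo [0.512 0.06  0.014] hi [0.602 0.131 0.036]
    dir [-0.842 -0.539] ext 0.126
scene blue 239 [360. 236.] med [0.559 0.15  0.016] lo [0.515 0.134 0.013] hi [0.603 0.164 0.019]
    dir [-1.     0.024] ext 0.103
```

View pics/wrist6.png

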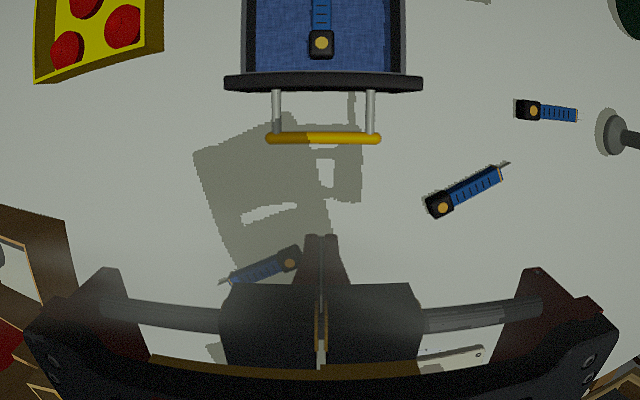

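View pics/scene6.png

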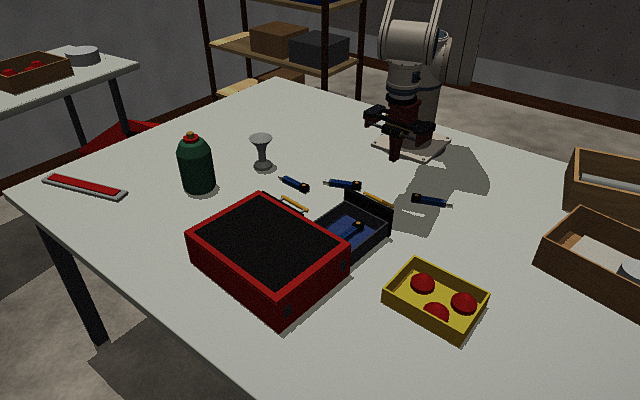

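The gauge lies in the front compartment, with its button at z 0.038 (15 + 23 mm). Next I lower the closed fingers in front of the bar.

{"fn": "servo_tool", "kwargs": {"moves": [0,0,0.03,0,0,0,0,0,0,0.06,0,0,0,0,0,0,0.09,0,0,0,0,0,0,0.115,0,0,0,0,0,0,0.118,0,0,0,0,0.008,0,0.118,0,0,0,0,0.015,0,0.118,0,0,0,0,0.023,0,0.118,0,0,0,0]}}

```text
t: 15.8
position: [0.4227, 0.1362, 0.0514]
tool_rot: [[0.997, -0.076, 0.003], [-0.076, -0.997, 0.001], [0.003, -0.001, -1.0]]
contact_force: [0.6, 0.5, -0.6]
grip_width: 0.008
```

{"fn": "servo_tool", "kwargs": {"moves": [0.005,0,0,0,0,0,0,0.01,0,0,0,0,0,0,0.016,0,0,0,0,0,0,0.023,0,0,0,0,0,0,0.03,0,0,0,0,0,0,0.038,0,0,0,0,0,0,0.046,0,0,0,0,0,0,0.054,0,0,0,0,0,0]}}

```text
t: 16.6
position: [0.4749, 0.1316, 0.0501]
tool_rot: [[0.997, -0.076, -0.001], [-0.076, -0.997, -0.0], [-0.001, 0.0, -1.0]]
contact_force: [-4.0, -0.6, 2.3]
grip_width: 0.006
```

{"fn": "servo_tool", "kwargs": {"moves": [0.009,0,0,0,0,0,0,0.019,0,0,0,0,0,0,0.03,0,0,0,0,0,0,0.042,0,0,0,0,0,0,0.054,0,0,0,0,0,0,0.066,0,0,0,0,0,0,0.077,0,0,0,0,0,0,0.086,0,0,0,0,0,0]}}

```text
t: 17.4
position: [0.5613, 0.1252, 0.0501]
tool_rot: [[0.997, -0.076, 0.0], [-0.076, -0.997, 0.0], [0.0, -0.0, -1.0]]
contact_force: [-3.6, -2.2, 0.7]
grip_width: 0.007
```

{"fn": "servo_tool", "kwargs": {"moves": [0.006,0,0,0,0,0,0,0.012,0,0,0,0,0,0,0.018,0,0,0,0,0,0,0.023,0,0,0,0,0,0,0.027,0,0,0,0,0,0,0.03,0,0,0,0,0,0,0.032,0,0,0,0,0,0,0.032,0,0,0,0,0,0]}}

```text
t: 18.2
position: [0.5926, 0.123, 0.0503]
tool_rot: [[0.997, -0.076, 0.001], [-0.076, -0.997, 0.0], [0.001, -0.0, -1.0]]
contact_force: [-0.5, 0.1, -0.4]
grip_width: 0.008
```

{"fn": "servo_tool", "kwargs": {"moves": [0.001,0,0,0,0,0,0,0.002,0,0,0,0,0,0,0.003,0,0,0,0,0,0,0.004,0,0,0,0,0,0,0.005,0,0,0,0,0,0,0.006,0,0,0,0,0,0,0.007,0,0,0,0,0,0,0.008,0,0,0,0,0,0]}}

```text
t: 19.0
position: [0.6002, 0.1223, 0.0502]
tool_rot: [[0.997, -0.076, 0.0], [-0.076, -0.997, 0.0], [0.0, -0.0, -1.0]]
contact_force: [-3.3, 1.5, 0.5]
grip_width: 0.006
```

```bash
python3 look.py 7 scene side|grep -v blue
```

```text
19.0 [0.60023544 0.12231442 0.05022472] [[0.997, -0.076, 0.0], [-0.076, -0.997, 0.0], [0.0, -0.0, -1.0]] [-3.29269416  1.46871349  0.54484811] 0.005559626917827445
scene yellow 60 [294. 202.] med [ 0.608 -0.037  0.071] lo [ 0.601 -0.078  0.068] hi [0.612 0.009 0.074]
    dir [0.077 0.997] ext 0.095
scene yellow 46 [341. 228.] med [0.618 0.124 0.071] lo [0.613 0.084 0.069] hi [0.622 0.166 0.074]
    dir [0.089 0.996] ext 0.087
scene yellow 1849 [434. 298.] med [0.637 0.391 0.007] lo [0.571 0.306 0.004] hi [0.708 0.491 0.048]
    dir [0.076 0.997] ext 0.195
    dir [0.058 0.998] ext 0.067
    dir [-0.373  0.928] ext 0.054
side yellow 657 [285. 144.] med [0.609 0.405 0.025] lo [0.568 0.3   0.004] hi [0.676 0.489 0.046]
    dir [0.255 0.967] ext 0.365
side yellow 82 [ 88. 130.] med [-0.011  0.734  0.07 ] lo [-0.033  0.718  0.063] hi [0.011 0.767 0.072]
    dir [0.346 0.938] ext 0.094
side yellow 69 [341. 203.] med [ 0.604 -0.046  0.07 ] lo [ 0.6   -0.086  0.067] hi [0.61  0.001 0.072]
    dir [0.079 0.997] ext 0.093
    dir [-0.354  0.935] ext 0.065
    dir [-0.405  0.914] ext 0.064
    dir [0.029 1.   ] ext 0.065
```

View pics/side7.png

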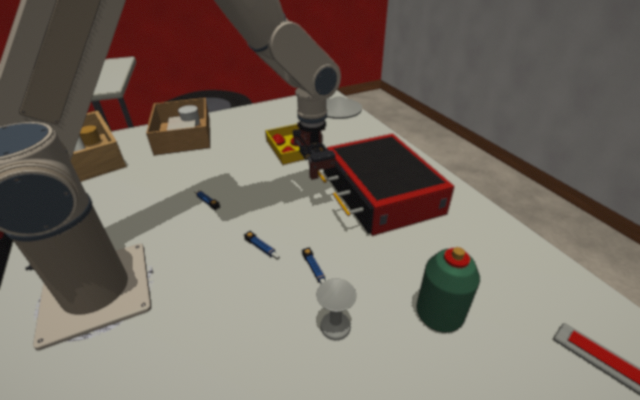

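Within about 1–2 mm of shut. I'll push on gently until the force rises.

{"fn": "servo_tool", "kwargs": {"moves": [0.0005,0,0,0,0,0,0,0.001,0,0,0,0,0,0,0.0015,0,0,0,0,0,0,0.002,0,0,0,0,0,0,0.0025,0,0,0,0,0,0,0.003,0,0,0,0,0,0,0.003,0,0,0,0,0,0,0.003,0,0,0,0,0,0]}}

```text
t: 19.9
position: [0.602, 0.1221, 0.0502]
tool_rot: [[0.997, -0.076, -0.002], [-0.076, -0.997, -0.0], [-0.002, 0.0, -1.0]]
contact_force: [-5.3, 2.2, 4.3]
grip_width: 0.004
```

{"fn": "servo_tool", "kwargs": {"moves": [0.0005,0,0,0,0,0,0,0.001,0,0,0,0,0,0,0.0015,0,0,0,0,0,0,0.002,0,0,0,0,0,0,0.002,0,0,0,0,0,0,0.002,0,0,0,0,0,0,0.002,0,0,0,0,0,0,0.002,0,0,0,0,0,0]}}

```text
t: 20.7
position: [0.602, 0.1221, 0.0501]
tool_rot: [[0.997, -0.076, -0.006], [-0.076, -0.997, -0.0], [-0.006, 0.001, -1.0]]
contact_force: [-13.0, 4.6, 9.6]
grip_width: 0.007
```

The drawer has stopped dead at 13 N with no further motion, so it is shut. I'll back off straight and rise.

{"fn": "servo_tool", "kwargs": {"moves": [-0.005,0,0,0,0,0,0,-0.02,0,0,0,0,0,0,-0.05,0,0,0,0,0,0,-0.09,0,-0.02,0,0,0,0,-0.12,0,-0.06,0,0,0,0,-0.14,0,-0.11,0,0,0,0,-0.14,0,-0.15,0,0,0,0,-0.14,0,-0.17,0,0,0,0]}}

```text
t: 21.5
position: [0.4673, 0.1329, 0.2244]
tool_rot: [[0.997, -0.076, 0.008], [-0.076, -0.997, 0.001], [0.007, -0.002, -1.0]]
contact_force: [0.8, -0.1, 0.1]
grip_width: 0.006
```

{"fn": "servo_tool", "kwargs": {"moves": [0,0,0,0,0,0,0,0,0,0,0,0,0,0,0,0,0,0,0,0,0,0,0,0,0,0,0,0,0,0,0,0,0,0,0,0,0,0,0,0,0,0,0,0,0,0,0,0,0,0,0,0,0,0,0,0]}}

```text
t: 22.3
position: [0.4654, 0.1325, 0.22]
tool_rot: [[0.997, -0.076, -0.0], [-0.076, -0.997, -0.0], [-0.0, 0.0, -1.0]]
contact_force: [0.4, 0.3, 0.2]
grip_width: 0.007
```

```bash
python3 look.py 8 wrist scene
```

```text
22.3 [0.46541746 0.13252341 0.21998565] [[0.997, -0.076, -0.0], [-0.076, -0.997, -0.0], [-0.0, 0.0, -1.0]] [0.35604478 0.32941046 0.23711813] 0.007343192980709076
wrist yellow 5609 [121.  63.] med [0.648 0.388 0.006] lo [0.571 0.304 0.004] hi [0.707 0.488 0.047]
    dir [0.036 0.999] ext 0.241
wrist yellow 939 [322.  36.] med [0.618 0.12  0.07 ] lo [0.612 0.075 0.067] hi [0.625 0.165 0.072]
    dir [0.076 0.997] ext 0.098
wrist yellow 671 [465.  47.] med [ 0.606 -0.031  0.07 ] lo [ 0.6   -0.08   0.067] hi [0.613 0.01  0.072]
    dir [0.076 0.997] ext 0.099
wrist yellow 54 [506. 158.] med [ 0.473 -0.115  0.023] lo [ 0.469 -0.121  0.021] hi [ 0.478 -0.109  0.024]
    dir [-0.162  0.987] ext 0.013
wrist yellow 51 [422. 242.] med [0.364 0.005 0.023] lo [0.36  0.    0.021] hi [0.369 0.01  0.024]
    dir [-0.986  0.169] ext 0.011
wrist blue 385 [529. 157.] med [ 0.473 -0.161  0.018] lo [ 0.465 -0.193  0.017] hi [ 0.481 -0.131  0.02 ]
    dir [0.03 1.  ] ext 0.068
wrist blue 494 [450. 224.] med [ 0.384 -0.037  0.018] lo [ 0.368 -0.066  0.016] hi [ 0.399 -0.009  0.02 ]
    dir [-0.394  0.919] ext 0.067
scene yellow 59 [295. 203.] med [ 0.608 -0.032  0.071] lo [ 0.601 -0.075  0.067] hi [0.613 0.009 0.074]
    dir [0.069 0.998] ext 0.095
scene yellow 77 [339. 228.] med [0.62  0.122 0.071] lo [0.613 0.077 0.068] hi [0.626 0.167 0.074]
    dir [0.073 0.997] ext 0.095
scene yellow 1824 [434. 298.] med [0.636 0.391 0.007] lo [0.571 0.306 0.004] hi [0.707 0.49  0.048]
    dir [0.078 0.997] ext 0.196
scene blue 59 [292. 180.] med [ 0.474 -0.161  0.019] lo [ 0.463 -0.193  0.016] hi [ 0.48  -0.132  0.022]
    dir [0.083 0.997] ext 0.066
scene blue 62 [341. 182.] med [ 0.383 -0.036  0.02 ] lo [ 0.368 -0.068  0.017] hi [ 0.399 -0.009  0.021]
    dir [-0.381  0.925] ext 0.066
```

View pics/scene8.png

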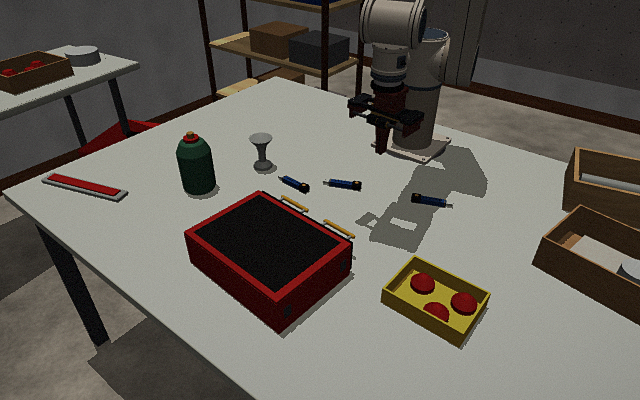

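View pics/wrist8.png

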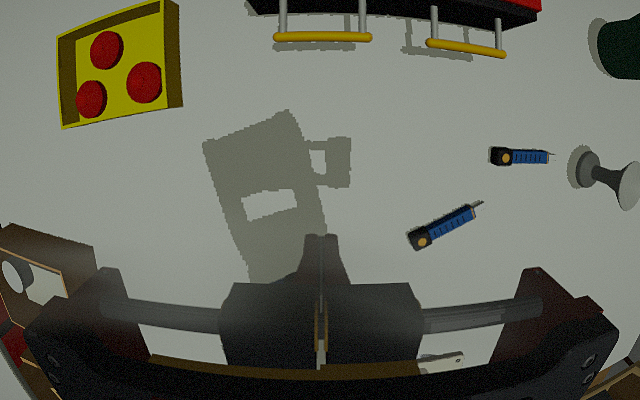

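Both handles are back at their starting positions, left (0.618–0.620, 0.12) and right (0.607, −0.035). The drawer is shut, the cabinet has not moved, and the arm is clear. Handing in.

```bash
python3 -c "
from workcell import env
print(env.hand_in())"
```

```text
the job is handed in; nothing more can be done
None
```

The gauge is in the left drawer's front compartment, that drawer is shut, and I handed the job in at about 22 s of the 72 s allowed. The hand-in reports no verdict.

- **Finding the drawer:** I tried the left drawer first with a slow pull. It ran past 20 mm at about 2–3 N, so it is the free one. I did not touch the right drawer. I then pulled the left one out about 166 mm by its handle.
- **Placing the gauge:** I picked up the gauge farthest to the robot's left and lowered it until its weight came off the tool, then let go. The picture afterwards put its centre within about 2 mm of the compartment's centre. The head's height matched a gauge lying flat on the drawer floor.
- **Shutting the drawer:** I pushed the handle until it stopped dead at about 13 N. The last pictures show both handles within about 2 mm of where they started, so the drawer is shut and the cabinet was not dragged. The parts tray is also where it was, and the robot touches nothing.

**Not directly checked:** I could not see the gauge once the drawer was shut. I did not measure the trumpet or the canister, but they look unmoved in the pictures and the arm never went near them. No check failed or disagreed.

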